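Lock the carving turntable with its safety bolt

TASK

Lock the carving turntable: press the spring safety catch down with one fingertip and, keeping it down all the way, push the bolt's upright tab with the other fingertip until the bolt is fully home in the keeper on the turntable's rim. Then let go of both, so that the catch springs fully up behind the bolt, and come away. Grasp and lift nothing, do not force the bolt, and leave the chisel, mallet and bottle where they lie.

Things in the scene. Friction and masses are not known exactly. Their poses are not given: they have to be found in the camera images.
- tab (a point): Middle of the top edge of the pushed face of the bolt's upright steel tab (the face away from the turntable), 96 mm above the table. The tab is 30 mm wide (x), 10 mm thick (y) and stands 50 mm above the bolt bar. Axes: y = level direction in which the bolt slides home, x = level, across the bolt to the side where the catch lies, z up.
- pad (a point): Centre of the top of the spring safety catch: a flat dark-steel bar beside and parallel to the bolt, 120 mm (y) by 36 mm (x), axes as the tab's. Up, it is 70 mm above the table; at the start it lies 48 mm in x and 5 mm in y from the tab's point. It goes straight down up to 10 mm: 3 N to start, 9 N fully down. A fingertip may press it anywhere and slide along it.
- catch (a joint): How far the catch is pressed down: 0 is up, 0.010 m is fully down. Its tooth frees the bolt once it is pressed about 0.006 m; if let up part-way it locks again into the next gap of the rack on the bolt. Behind the bolt that is fully home it springs up to 0 and locks it.
- bolt (a joint): How far the bolt has slid towards the turntable: 0 is open (start), 0.045 m is fully home against its stop. It stays where it is left; it slides with about 3 N of friction. With the catch up it only has about 2 mm of play.
- keeper (a point): Top of the mouth of the steel keeper on the rim of the turntable, 60 mm above the table; the bolt's tip enters the keeper under this point.
- chisel_mid (a point): Bystander: loose stone chisel with a wooden handle, 208 mm long, lying on the table; the point is at mid-length, 11 mm above the table. Not to be moved.
- mallet_mid (a point): Bystander: loose wooden mallet 235 mm long with a 90 x 50 x 50 mm head, lying on the table; the point is on the handle near the head, 25 mm above the table. Not to be moved.
- bottle_mid (a point): Bystander: loose clear plastic bottle, 60 mm across and 150 mm tall, standing; the point is at half height. Not to be moved.
- banker: The turntable with its lock, fixed on the bench; origin on the table under the start of the tab's middle, axes as the tab's. Steel bolt bar 16 mm wide along y, top 46 mm above the table; behind the tab nothing is higher for 70 mm, then a strap 54 mm high. Wooden disc 230 mm across, centre at y = 260 mm, top 62 mm high, with a stone 115 mm square carved into a head, 255 mm high.

How it is judged (in metres and radians):
On the way, in this order (a step that is already met when the one before it is completed fails the run):
1. the catch is pressed down by the fingers, at least 6 mm, with the bolt still open (value of joint catch above 0.006 m and value of joint bolt below 0.005 m and contact force between the fingers and catch above 0.5 N), for 0.1 s.
2. the bolt is home while the fingers still hold the catch down (value of joint bolt above 0.042 m and value of joint catch above 0.005 m and contact force between the fingers and catch above 0.5 N), for 0.1 s.
At the end, for the whole second after the job is handed in: The bolt is fully home (within 3 mm of its stop) and at rest, and the catch has sprung up again (within 2 mm), locking it (value of joint bolt above 0.042 m and value of joint catch below 0.002 m and velocity of joint bolt below 0.005 m/s); the robot touches nothing.
It fails at once if the catch is let up while the bolt is part-way (value of joint bolt between 0.008 and 0.038 m and value of joint catch below 0.003 m).
It fails at once if the bolt is forced (over 80 N) (contact force between the fingers and bolt above 80 N).
It fails at once if the chisel is lifted or moved by more than 20 mm (distance of chisel_mid from where it was at the start of the episode above 0.02 m).
It fails at once if the mallet is lifted or moved by more than 20 mm (distance of mallet_mid from where it was at the start of the episode above 0.02 m).
It fails at once if the bottle is lifted, knocked over or moved by more than 20 mm (distance of bottle_mid from where it was at the start of the episode above 0.02 m).
It also fails if it takes over 45 s, if anything falls off the work surface, if the arm or the gripper's body presses on something with over 40 N, if the wrist force passes 120 N, or if a joint passes its speed limit or range.

ROBOT

A 7-joint arm with a two-finger parallel gripper is mounted at the origin on the work surface. World frame = base frame: x ahead of the robot, y to its left, z up, the work surface at z = 0. Lengths are in mm, angles in rad, forces in N, time in s.
With the tool pointing down it reaches from about 400 to 900 mm from the base axis. Payload 5.5 kg.
Tool frame: the origin (TCP) lies at the very end of the fingers, on their centre line; the grasp point (between the pads) lies 19 mm behind it; z points along the fingers, y is the line along which they close (so a half turn about z gives the same grasp; the last joint's range is limited). The gripper opens to 85 mm and grips with 20 to 120 N. Pads are 22 mm wide; open, the fingers measure 114 mm over their backs; the gripper's body (76 mm by 85 mm) begins 54 mm behind the grasp point. The pads swing forward as they close: fully open they stand 13 mm farther back than shut.
Start: joints at [-0.86, 0.501, -0.427, 1.55, 0.221, 1.138, -0.21], TCP at [281.403, 585.928, 231.31] pointing down, gripper open.
Joint ranges: [-2.88, 2.88], [-0.31, 2.03], [-1.54, 1.56], [0.2, 2.42], [-1.41, 4.55], [0.19, 2.02], [-2.57, 2.57]. Speed limits (rad/s): [2.57, 2.57, 3.14, 3.14, 3.14, 3.14, 3.14].

INTERFACE

Orientations are given as a rotation vector (axis times angle).
In Python, from plant import manip gives the robot as it stands.
- The arm moves only by the tool move_arm, never from a script. Its argument "motion" is a list of rows, each an object of numbers: "x", "y", "z": the shift along the tool's x, y, z as a fraction of full scale; "ax", "ay", "az": the turn, a rotation vector about the tool's x, y, z as a fraction of full scale; "grip": the gripper's target within -1 to 1 (shut at 1, half-way at 0, fully open at -1). In form: [{"x": .., "y": .., "z": .., "ax": .., "ay": .., "az": .., "grip": ..}, ...]. A call has 1 to 20 rows; each row is the pose to reach, as a shift and turn from the pose commanded when the call began, along the tool's axes at that moment; what a row does not reach only later rows make up. Full scale, the value 1, is 0.08 m for a shift and 0.5 rad for a turn. A row lasts 1/10 s, in which the tool goes at most 50 mm and 8.59 degrees, less where a joint would pass 70% of its speed; a pose out of reach is approached as far as the arm can. A call with a number of a shift or a turn outside -1 to 1 is refused whole. A call with a gripper value outside its range is refused whole. The fingers move at their own pace and stop on an object; "squeeze" is the grip in N (left out, the last holds). Time passes only in rows, so rows that repeat a pose let the fingers close. It gives the time, the measured TCP pose, the force, the opening and the grip force at its end, in the units of the state.
- manip.get_obs(): the state, without advancing time (a new reading comes with each control period).
- manip.camera(name): name is "scene" or "top" or "wrist"; returns the picture (384x512x3 uint8, red, green, blue); there is no depth.
- manip.camera_info(name): a dict with "K" (3x3 intrinsics, pixels), "camera_from_world" (4x4, takes a point from world to camera coordinates). Camera axes: x right, y down, z forward; pixel columns grow to the right and rows downward; lengths in mm; the calibration is good to about 2 mm. A picture is of the moment at which its call begins: read the wrist's pose just before it. camera_info takes no time and is no camera call; for the wrist camera it gives the pose at the moment of the call.
- manip.sign_off(): hands the job in; it is judged then, once.
The state is a dict: "clock": time; "qpos": joint angles; "joint_vel": joint speeds; "tau": joint torques, N m; "tool_pos": TCP position; "tcp_rot": TCP orientation; "contact_force": force on the tool from outside, world axes, zero at the start; "wrist_torque": the same for the moment, N m; "opening": finger opening in mm; "gripper_force": force on a finger pad.
Only numpy, scipy, OpenCV 4.12 (cv2) and the standard library are available. Lean on these libraries where they do the work, as an engineer would, in place of code of your own. Each camera call takes 0.05 s, during which the arm holds its last target. There are 200 camera calls.

## Working session

There is one attempt and no reset: what is moved stays moved. The work goes in short steps, Python scripts to look and compute and a tool call to move; the robot and the scene stay as the last step left them, time stands still between calls to the robot, and variables do not carry over. Pictures are saved under pics/ and viewed, at most 10 in all, crops included, and the job is handed in when it is done.

Besides the shell and the picture viewer there is one more tool, called by a JSON object that holds its "fn" and its "kwargs". move_arm: Moves the arm, as the interface text tells. Shift numbers are shares of 0.08 m and turn numbers shares of 0.5 rad, none past 1 either way. Its arguments: {"type":"object","properties":{"motion":{"type":"array","items":{"type":"object","properties":{"x":{"type":"number"},"y":{"type":"number"},"z":{"type":"number"},"ax":{"type":"number"},"ay":{"type":"number"},"az":{"type":"number"},"grip":{"type":"number"}}}},"squeeze":{"type":"number"}},"required":["motion"]}

```bash
mkdir -p pics
python3 - <<'E'
from plant import manip
import cv2,numpy as np
o=manip.get_obs();print(o)
for n in("scene","top"):
    im=manip.camera(n);cv2.imwrite(f"pics/{n}0.png",cv2.cvtColor(im,cv2.COLOR_RGB2BGR))
    i=manip.camera_info(n);print(n,np.round(i["K"],1).tolist(),np.round(i["camera_from_world"],3).tolist())
E
```

```text
{'clock': 0.0, 'qpos': array([-0.85978739,  0.501844  , -0.42678966,  1.55143037,  0.22079822,
        1.1382735 , -0.21029827]), 'joint_vel': array([-0.00012942,  0.00073075,  0.00071834,  0.00215108, -0.00134868,
       -0.001428  , -0.00090273]), 'tau': array([-9.63808743e-04, -5.69510150e+01, -5.81668586e+00, -2.80934751e+01,
        1.05362400e-02,  1.19265847e-02,  1.71780141e-05]), 'tool_pos': array([281.19188259, 585.28291904, 230.26977089]), 'tcp_rot': array([-6.97366626e-01, -3.06270720e+00,  2.88224737e-03]), 'contact_force': array([ 0.64271065, -0.8526444 , -0.10026572]), 'wrist_torque': array([0.0311395 , 0.07646264, 0.02632941]), 'gripper_force': 0.0, 'opening': 85.18799479071386}
scene [[494.5, 0.0, 258.5], [0.0, 494.5, 198.1], [0.0, 0.0, 1.0]] [[-0.66, 0.751, 0.016, 430.923], [0.452, 0.413, -0.791, -154.377], [-0.601, -0.515, -0.612, 1277.943], [0.0, 0.0, 0.0, 1.0]]
top [[385.0, 0.0, 253.8], [0.0, 385.0, 188.4], [0.0, 0.0, 1.0]] [[-0.163, -0.987, -0.002, -4.239], [-0.966, 0.16, -0.204, 557.362], [0.202, -0.032, -0.979, 645.297], [0.0, 0.0, 0.0, 1.0]]
```

View pics/scene0.png

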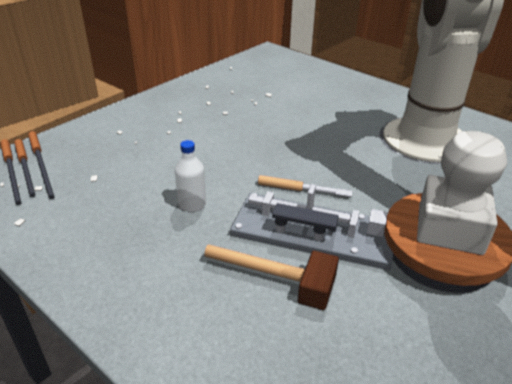

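View pics/top0.png

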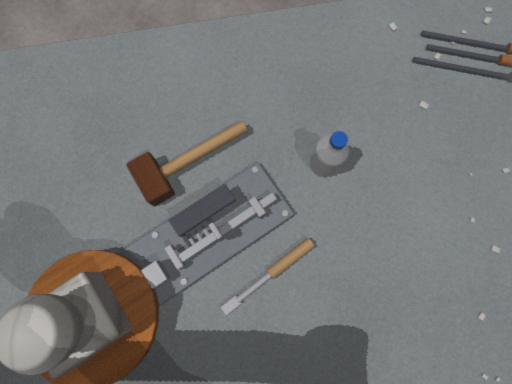

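The scene view shows the lock at about (310,220), with the catch at (305,217) and the tab at (311,195). The mallet is in front and the chisel behind. In the top view the catch is at (202,210), with the bolt running from (270,200) to (165,262). I'll enlarge both.

Run:
```python
import cv2,numpy as np
a=cv2.imread("pics/top0.png")[160:300,110:310];b=cv2.imread("pics/scene0.png")[170:275,225:425]
f=lambda i,s:cv2.resize(i,None,fx=s,fy=s,interpolation=cv2.INTER_CUBIC)
cv2.imwrite("pics/tc.png",f(a,4));cv2.imwrite("pics/sc.png",f(b,4))
```

```text
(no output)
```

View pics/tc.png

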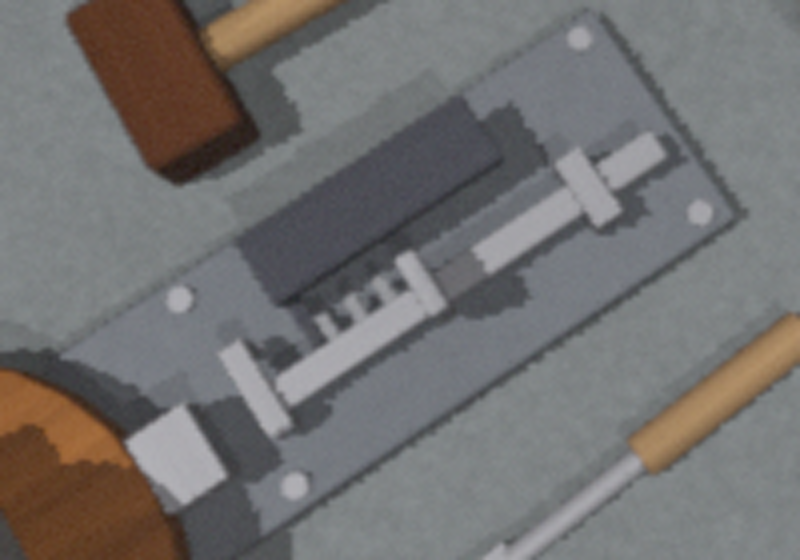

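View pics/sc.png

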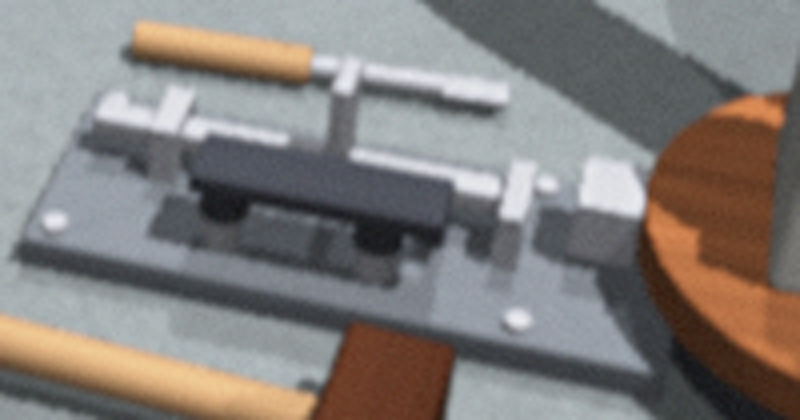

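Top crop, in crop pixels:
- The catch's top face has corners near (462,97), (503,155), (285,302) and (240,240).
- The pushed edge of the tab runs from (412,250) to (445,305).
- The keeper block is near (178,452).

In the scene crop the tab top is near (347,64).

```bash
cat > h.py <<'E'
from plant import manip
import numpy as np
def back(n,uv,z,info=None):
    i=info or manip.camera_info(n);K=np.array(i["K"]);T=np.array(i["camera_from_world"])
    R=T[:3,:3];c=-R.T@T[:3,3];d=R.T@np.linalg.solve(K,[*uv,1]);return c+d*(z-c[2])/d[2]
def proj(n,p,info=None):
    i=info or manip.camera_info(n);q=np.array(i["camera_from_world"])@[*p,1];q=np.array(i["K"])@q[:3];return q[:2]/q[2]
E
python3 - <<'E'
from h import *
np.set_printoptions(precision=1,suppress=True)
t=lambda u,v,z:back("top",(110+(u+.5)/4-.5,160+(v+.5)/4-.5),z)
C=[t(*p,70) for p in [(462,97),(503,155),(285,302),(240,240)]]
print(*C);m=np.mean(C,0);print("pad",m,np.linalg.norm(C[0]-C[3]),np.linalg.norm(C[1]-C[2]),np.linalg.norm(C[0]-C[1]))
y=(C[3]+C[2]-C[0]-C[1])[:2];y/=np.linalg.norm(y)
a,b=t(412,250,96),t(445,305,96);tab=(a+b)/2;print("tab",tab,np.linalg.norm(a-b))
s1,s2=t(650,140,46),t(283,390,46);yb=(s2-s1)[:2];yb/=np.linalg.norm(yb)
print("ydir",y,yb,np.degrees(np.arctan2(y[1],y[0])),np.degrees(np.arctan2(yb[1],yb[0])))
x=np.array([y[1],-y[0]]);d=(m-tab)[:2];print("pad rel x,y",d@x,d@y)
print("scene tab",back("scene",(225+343/4,170+64/4),96),"proj",proj("scene",tab))
print("keeper",t(178,452,60)-tab, (t(178,452,60)-tab)[:2]@y)
for n,u,v,z in[("bottle",331,150,75)]:print(n,back("top",(u,v),z))
o=manip.get_obs();from scipy.spatial.transform import Rotation as Ro
print(Ro.from_rotvec(o["tcp_rot"]).as_matrix())
print(o["tool_pos"], manip.camera_info("wrist"))
E
```

```text
[563.2 -45.2  70. ] [534.1 -59.4  70. ] [485.1  44.7  70. ] [515.4  60.9  70. ]
pad [524.4   0.2  70. ] 116.40101362706851 114.9878169848408 32.40477954061552
tab [482.5 -20.8  96. ] 27.275310465037467
ydir [-0.4  0.9] [-0.4  0.9] 114.7392628448575 115.17419963449679
pad rel x,y 46.8994081018636 1.5737301916487731
scene tab [479.3 -22.3  96. ] proj [310.4 187.1]
keeper [-53.2 121.3 -36. ] 132.43922776264077
bottle [ 593.  -244.5   75. ]
[[-0.9  0.4 -0. ]
 [ 0.4  0.9 -0. ]
 [ 0.  -0.  -1. ]]
[281.2 585.3 230.4] {'K': array([[323.3,   0. , 255.1],
       [  0. , 323.3, 184.6],
       [  0. ,   0. ,   1. ]]), 'camera_from_world': array([[   0.4,    0.9,   -0. , -648.5],
       [   0.9,   -0.4,    0.3,  -40.5],
       [   0.3,   -0.1,   -0.9,  381. ],
       [   0. ,    0. ,    0. ,    1. ]])}
```

{"fn": "move_arm", "kwargs": {"motion": [{"z": -0.6, "grip": -1}, {"z": -1, "x": -0.5, "y": -0.5}, {"z": -1, "x": -1, "y": -1}, {"z": -1, "x": -1, "y": -1}, {"z": -1, "x": -1, "y": -1}]}}

```text
invalid input
```

{"fn": "move_arm", "kwargs": {"motion": [{"z": -0.6, "x": -0.2, "y": -0.2}, {"z": -1, "x": -0.5, "y": -0.5}, {"z": -1, "x": -1, "y": -1}, {"z": -1, "x": -1, "y": -1}, {"z": -1, "x": -1, "y": -1}]}}

```text
invalid input
```

{"fn": "move_arm", "kwargs": {"motion": [{"x": -0.3, "y": -0.3, "z": -0.6, "ax": 0, "ay": 0, "az": 0, "grip": -1}, {"x": -1, "y": -1, "z": -1, "ax": 0, "ay": 0, "az": 0, "grip": -1}, {"x": -1, "y": -1, "z": -1, "ax": 0, "ay": 0, "az": 0, "grip": -1}, {"x": -1, "y": -1, "z": -1, "ax": 0, "ay": 0, "az": 0, "grip": -1}]}}

```text
clock: 0.5
tool_pos: [323.5, 475.0, 313.9]
tcp_rot: [0.708, 3.056, 0.002]
contact_force: [0.8, 0.7, 0.2]
opening: 85.5
gripper_force: 0.0
```

{"fn": "move_arm", "kwargs": {"motion": [{"x": -0.3, "y": -0.3, "z": -0.6, "ax": 0, "ay": 0, "az": 0, "grip": -1}, {"x": -1, "y": -1, "z": -1, "ax": 0, "ay": 0, "az": 0, "grip": -1}, {"x": -1, "y": -1, "z": -1, "ax": 0, "ay": 0, "az": 0, "grip": -1}, {"x": -1, "y": -1, "z": -1, "ax": 0, "ay": 0, "az": 0, "grip": -1}]}}

```text
clock: 0.9
tool_pos: [360.3, 368.3, 393.8]
tcp_rot: [0.709, 3.056, 0.002]
contact_force: [0.3, -0.4, -1.0]
opening: 85.4
gripper_force: 0.0
```

{"fn": "move_arm", "kwargs": {"motion": [{"x": -0.4, "y": -0.4, "z": 0, "ax": 0, "ay": 0, "az": 0, "grip": -1}, {"x": -1, "y": -1, "z": 0, "ax": 0, "ay": 0, "az": 0, "grip": -1}, {"x": -1, "y": -1, "z": 0, "ax": 0, "ay": 0, "az": 0, "grip": -1}, {"x": -1, "y": -1, "z": 0, "ax": 0, "ay": 0, "az": 0, "grip": -1}]}}

```text
clock: 1.3
tool_pos: [395.0, 263.0, 390.6]
tcp_rot: [-0.706, -3.061, 0.002]
contact_force: [0.3, 1.0, 1.1]
opening: 85.2
gripper_force: 0.0
```

{"fn": "move_arm", "kwargs": {"motion": [{"x": -0.4, "y": -0.4, "z": 0, "ax": 0, "ay": 0, "az": 0, "grip": -1}, {"x": -1, "y": -1, "z": 0, "ax": 0, "ay": 0, "az": 0, "grip": -1}, {"x": -1, "y": -1, "z": 0, "ax": 0, "ay": 0, "az": 0, "grip": -1}, {"x": -1, "y": -1, "z": 0, "ax": 0, "ay": 0, "az": 0, "grip": -1}]}}

```text
clock: 1.7
tool_pos: [432.0, 157.6, 390.7]
tcp_rot: [-0.703, -3.061, 0.001]
contact_force: [-0.9, 0.5, -0.7]
opening: 85.6
gripper_force: 0.0
```

{"fn": "move_arm", "kwargs": {"motion": [{"x": -0.4, "y": -0.4, "z": 0, "ax": 0, "ay": 0, "az": 0, "grip": 0}, {"x": -1, "y": -1, "z": 0, "ax": 0, "ay": 0, "az": 0, "grip": 0.2}, {"x": -1, "y": -1, "z": 0, "ax": 0, "ay": 0, "az": 0, "grip": 0.2}, {"x": -1, "y": -1, "z": 0, "ax": 0, "ay": 0, "az": 0, "grip": 0.2}]}}

```text
clock: 2.1
tool_pos: [469.5, 51.8, 390.7]
tcp_rot: [-0.701, -3.062, 0.0]
contact_force: [-1.0, 0.2, -1.4]
opening: 34.2
gripper_force: 0.0
```

{"fn": "move_arm", "kwargs": {"motion": [{"x": -0.5, "y": -0.4, "z": 0.5, "ax": 0, "ay": 0, "az": 0.3, "grip": 0.2}, {"x": -0.96, "y": -0.72, "z": 1, "ax": 0, "ay": 0, "az": 0.6, "grip": 0.2}, {"x": -0.96, "y": -0.72, "z": 1, "ax": 0, "ay": 0, "az": 0.9, "grip": 0.2}, {"x": -0.96, "y": -0.72, "z": 1, "ax": 0, "ay": 0, "az": 1, "grip": 0.2}, {"x": -0.96, "y": -0.72, "z": 1, "ax": 0, "ay": 0, "az": 1, "grip": 0.2}]}}

```text
clock: 2.6
tool_pos: [513.0, -29.6, 310.0]
tcp_rot: [-1.428, -2.795, -0.0]
contact_force: [0.6, -0.5, 0.7]
opening: 34.6
gripper_force: 0.0
```

{"fn": "move_arm", "kwargs": {"motion": [{"x": 0, "y": 0, "z": 0.5, "ax": 0, "ay": 0, "az": 0.2, "grip": 0.2}, {"x": 0, "y": 0, "z": 1, "ax": 0, "ay": 0, "az": 0.375, "grip": 0.2}, {"x": 0, "y": 0, "z": 1, "ax": 0, "ay": 0, "az": 0.375, "grip": 0.2}, {"x": 0, "y": 0, "z": 1, "ax": 0, "ay": 0, "az": 0.375, "grip": 0.2}]}}

```text
clock: 3.0
tool_pos: [513.2, -30.7, 231.9]
tcp_rot: [-1.68, -2.653, -0.001]
contact_force: [-0.2, -0.8, 0.5]
opening: 34.2
gripper_force: 0.0
```

Run:
```python
from h import *
import cv2
from scipy.spatial.transform import Rotation as Ro
o=manip.get_obs();i=manip.camera_info("wrist");im=manip.camera("wrist");cv2.imwrite("pics/w1.png",cv2.cvtColor(im,cv2.COLOR_RGB2BGR))
R=Ro.from_rotvec(o["tcp_rot"]).as_matrix();print(np.round(R,3),o["tool_pos"])
print(np.degrees(np.arctan2(R[1,0],R[0,0])))
import pickle;pickle.dump(i,open("w1.pkl","wb"))
T=np.array(i["camera_from_world"]);print(R.T@(-T[:3,:3].T@T[:3,3]-o["tool_pos"]))
for p in[(482.5,-20.8,96),(524.4,.2,70)]:print(proj("wrist",p,i))
```

```text
[[-0.428  0.904 -0.001]
 [ 0.904  0.428  0.001]
 [ 0.001 -0.    -1.   ]] [513.24705422 -30.71719864 231.88150606]
115.3170855916093
[  81.5571204    -0.6702709  -142.99113725]
[228.99966432 148.17644353]
[280.28495285 141.31073734]
```

View pics/w1.png

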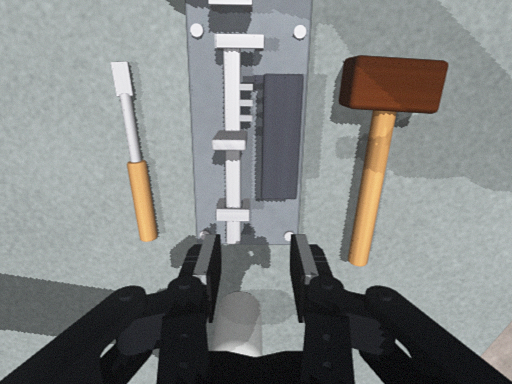

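The wrist view shows the tab's pushed edge at about (229,150), against a prediction of (229,148). The pad centre is at about (281,137), which matches the given 48/5 mm offset. The fingers are in line with both, so I'll descend.

{"fn": "move_arm", "kwargs": {"motion": [{"x": 0, "y": 0, "z": 0.5, "ax": 0, "ay": 0, "az": 0, "grip": 0.2}, {"x": 0, "y": 0, "z": 1, "ax": 0, "ay": 0, "az": 0, "grip": 0.2}, {"x": 0, "y": 0, "z": 1, "ax": 0, "ay": 0, "az": 0, "grip": 0.2}]}}

```text
clock: 3.35
tool_pos: [511.0, -32.2, 149.3]
tcp_rot: [-1.683, -2.647, 0.004]
contact_force: [-0.3, 0.1, -1.0]
opening: 34.1
gripper_force: 0.0
```

{"fn": "move_arm", "kwargs": {"motion": [{"x": 0, "y": 0, "z": 0.4, "ax": 0, "ay": 0, "az": 0, "grip": 0.2}, {"x": 0, "y": 0, "z": 0.75, "ax": 0, "ay": 0, "az": 0, "grip": 0.2}, {"x": 0, "y": 0, "z": 0.87, "ax": 0, "ay": 0, "az": 0, "grip": 0.2}, {"x": 0, "y": 0, "z": 0.87, "ax": 0, "ay": 0, "az": 0, "grip": 0.2}]}}

```text
clock: 3.75
tool_pos: [513.9, -32.7, 82.7]
tcp_rot: [1.688, 2.65, 0.001]
contact_force: [-0.6, -0.5, 0.4]
opening: 34.1
gripper_force: 0.0
```

Run:
```python
from h import *
import cv2
i=manip.camera_info("wrist");im=manip.camera("wrist");s=manip.camera("scene")
f=lambda a,k:cv2.resize(cv2.cvtColor(a,cv2.COLOR_RGB2BGR),None,fx=k,fy=k,interpolation=cv2.INTER_CUBIC)
a=f(im[100:350,130:380],1.6);b=f(s[120:270,210:410],2)
cv2.imwrite("pics/w2.png",np.hstack([a,np.vstack([b,np.zeros((100,400,3),np.uint8)])]))
print(manip.get_obs()["tool_pos"],proj("wrist",(482.5,-20.8,96),i))
```

```text
[514.92760354 -32.89238742  83.83652977] [203.05666559 215.18435933]
```

View pics/w2.png

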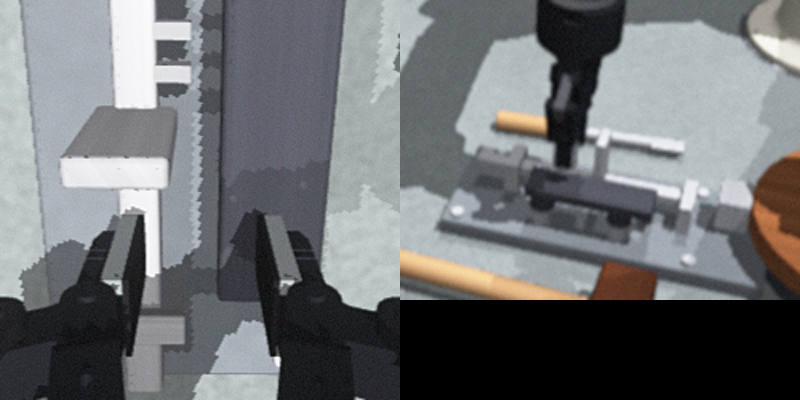

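The left fingertip is behind the tab and the right one is over the catch, with space all round. Now I'll press.

{"fn": "move_arm", "kwargs": {"motion": [{"x": 0, "y": 0, "z": 0.1, "ax": 0, "ay": 0, "az": 0, "grip": 0.2}, {"x": 0, "y": 0, "z": 0.15, "ax": 0, "ay": 0, "az": 0, "grip": 0.2}, {"x": 0, "y": 0, "z": 0.15, "ax": 0, "ay": 0, "az": 0, "grip": 0.2}]}}

```text
clock: 4.15
tool_pos: [512.8, -32.9, 69.5]
tcp_rot: [-1.689, -2.649, 0.0]
contact_force: [0.0, 0.1, -0.1]
opening: 34.5
gripper_force: 0.0
```

{"fn": "move_arm", "kwargs": {"motion": [{"x": 0, "y": 0, "z": 0.04, "ax": 0, "ay": 0, "az": 0, "grip": 0.2}, {"x": 0, "y": 0, "z": 0.06, "ax": 0, "ay": 0, "az": 0, "grip": 0.2}, {"x": 0, "y": 0, "z": 0.06, "ax": 0, "ay": 0, "az": 0, "grip": 0.2}]}}

```text
clock: 4.45
tool_pos: [513.2, -33.0, 65.0]
tcp_rot: [1.689, 2.649, 0.0]
contact_force: [-2.1, -0.2, 5.6]
opening: 34.0
gripper_force: 2.6
```

{"fn": "move_arm", "kwargs": {"motion": [{"x": 0, "y": 0, "z": 0.03, "ax": 0, "ay": 0, "az": 0, "grip": 0.2}, {"x": 0, "y": 0, "z": 0.06, "ax": 0, "ay": 0, "az": 0, "grip": 0.2}, {"x": 0, "y": 0, "z": 0.06, "ax": 0, "ay": 0, "az": 0, "grip": 0.2}, {"x": 0, "y": 0, "z": 0.06, "ax": 0, "ay": 0, "az": 0, "grip": 0.2}]}}

```text
clock: 4.85
tool_pos: [513.2, -33.0, 60.6]
tcp_rot: [1.689, 2.649, 0.0]
contact_force: [-2.1, -0.0, 7.9]
opening: 33.9
gripper_force: 3.9
```

{"fn": "move_arm", "kwargs": {"motion": [{"x": 0.04, "y": 0, "z": 0.01, "ax": 0, "ay": 0, "az": 0, "grip": 0.2}, {"x": 0.08, "y": 0, "z": 0.01, "ax": 0, "ay": 0, "az": 0, "grip": 0.2}, {"x": 0.12, "y": 0, "z": 0.01, "ax": 0, "ay": 0, "az": 0, "grip": 0.2}, {"x": 0.16, "y": 0, "z": 0.01, "ax": 0, "ay": 0, "az": 0, "grip": 0.2}, {"x": 0.2, "y": 0, "z": 0.01, "ax": 0, "ay": 0, "az": 0, "grip": 0.2}, {"x": 0.22, "y": 0, "z": 0.01, "ax": 0, "ay": 0, "az": 0, "grip": 0.2}]}}

```text
clock: 5.45
tool_pos: [509.1, -19.9, 60.9]
tcp_rot: [1.688, 2.641, 0.002]
contact_force: [2.8, -6.2, 6.9]
opening: 34.4
gripper_force: 5.1
```

{"fn": "move_arm", "kwargs": {"motion": [{"x": 0.03, "y": 0, "z": 0.015, "ax": 0, "ay": 0, "az": 0, "grip": 0.2}, {"x": 0.06, "y": 0, "z": 0.015, "ax": 0, "ay": 0, "az": 0, "grip": 0.2}, {"x": 0.1, "y": 0, "z": 0.015, "ax": 0, "ay": 0, "az": 0, "grip": 0.2}, {"x": 0.14, "y": 0, "z": 0.015, "ax": 0, "ay": 0, "az": 0, "grip": 0.2}, {"x": 0.18, "y": 0, "z": 0.015, "ax": 0, "ay": 0, "az": 0, "grip": 0.2}]}}

```text
clock: 5.95
tool_pos: [503.5, -7.3, 59.9]
tcp_rot: [1.689, 2.64, 0.003]
contact_force: [3.1, -8.1, 8.7]
opening: 34.4
gripper_force: 5.5
```

{"fn": "move_arm", "kwargs": {"motion": [{"x": 0.04, "y": 0, "z": 0, "ax": 0, "ay": 0, "az": 0, "grip": 0.2}, {"x": 0.08, "y": 0, "z": 0, "ax": 0, "ay": 0, "az": 0, "grip": 0.2}, {"x": 0.12, "y": 0, "z": 0, "ax": 0, "ay": 0, "az": 0, "grip": 0.2}, {"x": 0.16, "y": 0, "z": 0, "ax": 0, "ay": 0, "az": 0, "grip": 0.2}, {"x": 0.2, "y": 0, "z": 0, "ax": 0, "ay": 0, "az": 0, "grip": 0.2}, {"x": 0.24, "y": 0, "z": 0, "ax": 0, "ay": 0, "az": 0, "grip": 0.2}, {"x": 0.26, "y": 0, "z": 0, "ax": 0, "ay": 0, "az": 0, "grip": 0.2}]}}

```text
clock: 6.65
tool_pos: [494.7, 12.0, 59.9]
tcp_rot: [1.689, 2.64, 0.003]
contact_force: [2.7, -7.4, 8.8]
opening: 34.2
gripper_force: 5.4
```

{"fn": "move_arm", "kwargs": {"motion": [{"x": 0.025, "y": 0, "z": 0, "ax": 0, "ay": 0, "az": 0, "grip": 0.2}, {"x": 0.05, "y": 0, "z": 0, "ax": 0, "ay": 0, "az": 0, "grip": 0.2}, {"x": 0.075, "y": 0, "z": 0, "ax": 0, "ay": 0, "az": 0, "grip": 0.2}, {"x": 0.075, "y": 0, "z": 0, "ax": 0, "ay": 0, "az": 0, "grip": 0.2}]}}

```text
clock: 7.05
tool_pos: [492.1, 17.7, 59.9]
tcp_rot: [1.689, 2.641, 0.003]
contact_force: [1.9, -6.4, 9.2]
opening: 34.1
gripper_force: 4.8
```

{"fn": "move_arm", "kwargs": {"motion": [{"x": 0.02, "y": 0, "z": 0, "ax": 0, "ay": 0, "az": 0, "grip": 0.2}, {"x": 0.03, "y": 0, "z": 0, "ax": 0, "ay": 0, "az": 0, "grip": 0.2}, {"x": 0.03, "y": 0, "z": 0, "ax": 0, "ay": 0, "az": 0, "grip": 0.2}]}}

```text
clock: 7.35
tool_pos: [491.7, 18.6, 59.9]
tcp_rot: [1.689, 2.639, 0.003]
contact_force: [3.5, -10.1, 7.8]
opening: 34.2
gripper_force: 7.4
```

{"fn": "move_arm", "kwargs": {"motion": [{"x": 0.02, "y": 0, "z": 0, "ax": 0, "ay": 0, "az": 0, "grip": 0.2}, {"x": 0.03, "y": 0, "z": 0, "ax": 0, "ay": 0, "az": 0, "grip": 0.2}, {"x": 0.03, "y": 0, "z": 0, "ax": 0, "ay": 0, "az": 0, "grip": 0.2}]}}

```text
clock: 7.65
tool_pos: [491.7, 18.6, 60.0]
tcp_rot: [1.689, 2.635, 0.002]
contact_force: [6.0, -15.5, 5.3]
opening: 33.8
gripper_force: 10.5
```

Run:
```python
from h import *
import cv2
i=manip.camera_info("wrist");im=manip.camera("wrist")
cv2.imwrite("pics/w3.png",cv2.resize(cv2.cvtColor(im,cv2.COLOR_RGB2BGR)[:300,100:400],None,fx=2,fy=2,interpolation=cv2.INTER_CUBIC))
t=np.array([482.5,-20.8,96]);y=np.array([-.425,.905,0])
for d in(35,40,45):print(d,(proj("wrist",t+d*y,i)-[100,0])*2)
print(manip.get_obs()["contact_force"])
```

```text
35 [186.45329724 578.77148108]
40 [184.60190898 557.00365726]
45 [182.70154168 534.65995901]
[  6.33229693 -14.53980928   5.57770161]
```

View pics/w3.png

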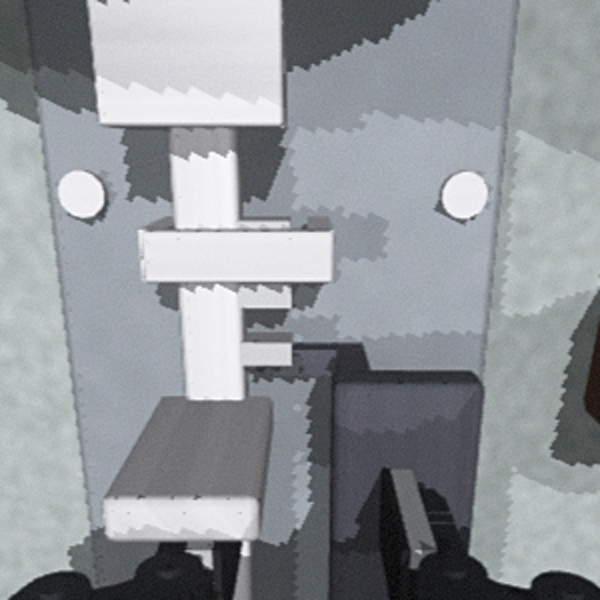

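The pushed edge is at about row 540, which is about 44 mm of travel. The tip is in the keeper, and the force rises with no further motion, so the bolt is home. I'll ease back off the tab, then lift.

{"fn": "move_arm", "kwargs": {"motion": [{"x": -0.05, "y": 0, "z": 0, "ax": 0, "ay": 0, "az": 0, "grip": 0.2}, {"x": -0.11, "y": 0, "z": 0, "ax": 0, "ay": 0, "az": 0, "grip": 0.2}, {"x": -0.11, "y": 0, "z": 0, "ax": 0, "ay": 0, "az": 0, "grip": 0.2}, {"x": -0.11, "y": 0, "z": -0.06, "ax": 0, "ay": 0, "az": 0, "grip": 0.2}, {"x": -0.11, "y": 0, "z": -0.15, "ax": 0, "ay": 0, "az": 0, "grip": 0.2}, {"x": -0.11, "y": 0, "z": -0.4, "ax": 0, "ay": 0, "az": 0, "grip": 0.2}, {"x": -0.11, "y": 0, "z": -0.8, "ax": 0, "ay": 0, "az": 0, "grip": 0.2}, {"x": -0.11, "y": 0, "z": -1, "ax": 0, "ay": 0, "az": 0, "grip": 0.2}]}}

```text
clock: 8.5
tool_pos: [490.5, 16.5, 139.9]
tcp_rot: [1.689, 2.648, 0.001]
contact_force: [0.4, -0.1, -0.2]
opening: 33.8
gripper_force: 0.0
```

{"fn": "move_arm", "kwargs": {"motion": [{"x": -0.2, "y": 0, "z": -0.5, "ax": 0, "ay": 0, "az": 0, "grip": 0.2}, {"x": -0.4, "y": 0, "z": -1, "ax": 0, "ay": 0, "az": 0, "grip": 0.2}, {"x": -0.4, "y": 0, "z": -1, "ax": 0, "ay": 0, "az": 0, "grip": 0.2}, {"x": -0.4, "y": 0, "z": -1, "ax": 0, "ay": 0, "az": 0, "grip": 0.2}, {"x": -0.4, "y": 0, "z": -1, "ax": 0, "ay": 0, "az": 0, "grip": 0.2}]}}

```text
clock: 9.0
tool_pos: [502.1, -12.0, 216.9]
tcp_rot: [-1.687, -2.647, 0.002]
contact_force: [0.6, -0.4, -0.5]
opening: 34.3
gripper_force: 0.0
```

Run:
```python
from h import *
import cv2
s=manip.camera("scene");w=manip.camera("wrist")
i=manip.camera_info("wrist")
t=np.array([482.5,-20.8,96]);y=np.array([-.425,.905,0])
for d in(40,45):print(d,(proj("wrist",t+d*y,i)-[150,0])*2)
f=lambda a,k:cv2.resize(cv2.cvtColor(a,cv2.COLOR_RGB2BGR),None,fx=k,fy=k,interpolation=cv2.INTER_CUBIC)
a=f(w[:250,150:350],2);b=f(s[170:295,225:425],2);c=np.zeros((250,400,3),np.uint8)
cv2.imwrite("pics/e.png",np.hstack([a,np.vstack([b,c])]))
o=manip.get_obs();print(o["clock"],o["tool_pos"],o["contact_force"])
```

```text
40 [159.52296419 260.81288373]
45 [159.17265973 248.43712055]
9.1 [502.02656263 -11.80868041 216.50228998] [0.36261772 0.41545563 0.34084753]
```

View pics/e.png

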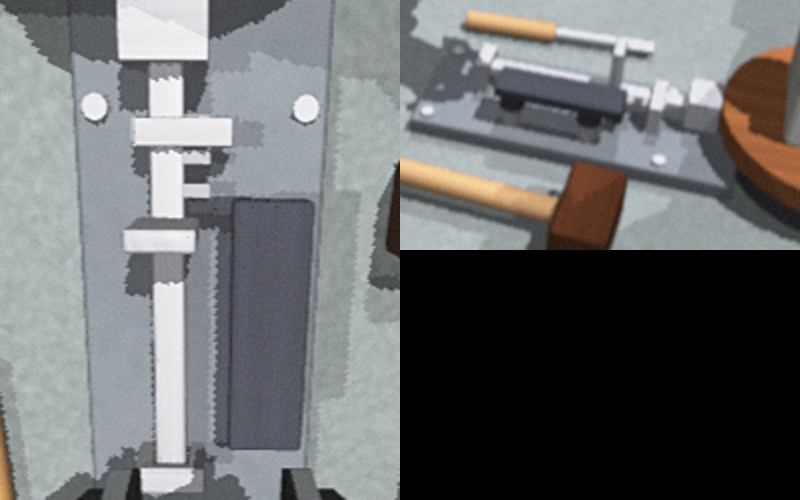

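The bolt edge is at about row 250, so it is home. The catch looks up. I'll compare its edge with the starting picture before signing off.

Run:
```python
from h import *
import cv2
a=cv2.imread("pics/scene0.png",0).astype(np.float32)
b=cv2.cvtColor(manip.camera("scene"),cv2.COLOR_RGB2GRAY).astype(np.float32)
T=a[214:232,274:340]   # lower edge/front of catch
for dy in range(-2,6): print(dy,round(float(np.median(abs(b[214+dy:232+dy,274:340]-T))),1),round(float(np.mean(abs(b[214+dy:232+dy,274:340]-T))),1))
```

```text
-2 12.0 17.5
-1 9.0 11.9
0 6.0 7.1
1 7.0 10.2
2 9.0 15.4
3 12.0 20.1
4 17.5 24.1
5 23.0 27.7
```

The catch is back at its starting height, so I'm handing in.

```bash
python3 -c "
from plant import manip
print(manip.sign_off())"
```

```text
the job is handed in; nothing more can be done
None
```

The job is handed in, with no verdict returned: the bolt was pushed against its stop (about 44 mm measured) with the catch held down, the catch then sprang back up to its starting height, and the arm is clear.

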